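# Build up the bag rest to the red gauge sleeve

## Robot

A 6-joint arm with a two-finger parallel gripper is mounted at the origin on a cart in front of the work surface, level with it; the furniture and walls round the work are solid. World frame = base frame: x ahead of the robot, y to its left, z up, the work surface at z = 0. Lengths are in m, angles in degrees, forces in N, time in s.
With the tool pointing down it reaches from about 0.4 to 0.825 m from the base axis. Payload 7 kg.
Tool frame: the origin (TCP) lies at the very end of the fingers, on their centre line; the grasp point (between the pads) lies 19 mm behind it (grasp_offset is the x of the grasp point in the tool frame, in m); x points along the fingers, y is the direction in which the jaws open and shut, and the axes are right-handed (so a half turn about x gives the same grasp; the last joint's range is limited). The gripper opens to 88 mm and grips with 3 to 60 N. Pads are 19 mm wide; open, the fingers measure 130 mm over their backs; the gripper's body (78 mm by 193 mm) begins 47 mm behind the grasp point.
Start: joints at [89.731, 20.546, 0.682, 0, -70.136, -16.507], TCP at [0.195, 0.646, 0.227] pointing down, gripper open.
Joint ranges: [-176.03, 176.03], [-82.01, 121.73], [-58.28, 71.71], [-173.87, 95.51], [-174.79, -0.11], [-173.66, 173.66]. Speed limits (degrees/s): [136.94, 136.94, 172.46, 180, 180, 180].

## Interface

Orientations are given as [roll, pitch, yaw] about the fixed x, y, z axes, in that order (R = Rz(yaw) Ry(pitch) Rx(roll)).
In Python, from plant import get_obs, snapshot, close_job, grasp_offset gives the robot as it stands.
- The arm moves only by the tool carry_out, never from a script. Its argument "series" is a list that holds one entry, the list of rows, each a list of 6 numbers: the shift along the tool's x, y, z in mm, then the turn, a rotation vector about the tool's x, y, z in degrees. A call has 1 to 10 rows; each row is the pose to reach, as a shift and turn from the pose commanded when the call began, along the tool's axes at that moment; what a row does not reach only later rows make up. A row lasts 1/8 s, in which the tool goes at most 62.5 mm and 10.7 degrees, less where a joint would pass 70% of its speed; a pose out of reach is approached as far as the arm can. A call with a gripper value outside its range is refused whole. "hand" is the gripper's target within -1 to 1 (shut at 1, half-way at 0, fully open at -1), set as the call begins (left out, the last holds). The fingers move at their own pace and stop on an object; the grip force is fixed at half the most. Time passes only in rows, so rows that repeat a pose let the fingers close. It gives the time, the measured TCP pose, the force and the opening at its end, in the units of the state.
- get_obs(): the state, without advancing time (a new reading comes with each control period).
- snapshot(name): name is "side" or "top"; returns a dict with "color" (480x640x3 uint8, red, green, blue), "fx", "fy", "cx", "cy" (pixels), "eye" and "attitude" of the camera in the world. Camera axes: x right, y down, z forward; pixel columns grow to the right and rows downward; lengths in m; the calibration is good to about 2 mm. A picture is of the moment at which its call begins. There is no depth.
- close_job(): hands the job in, once; it reports no verdict.
The state is a dict: "clock": time; "joint_pos": joint angles; "qvel": joint speeds; "tau": joint torques, N m; "tool_pos": TCP position; "orientation": TCP orientation; "force": force on the tool from outside, world axes, zero at the start; "moment": the same for the moment, N m; "opening": finger opening in m.
Only numpy, scipy, OpenCV 4.12 (cv2) and the standard library are available. Lean on these libraries where they do the work, as an engineer would, in place of code of your own. Each camera call takes 0.05 s, during which the arm holds its last target.

## Task

The bag rest beside the sealer must be built up to the height of its gauge. Stack green riser blocks flat, one squarely on another, on the black-outlined rectangle of the steel foot plate, lengthwise as the outline runs, and stop when the top of the stack stands level with the red sleeve on the gauge post, anywhere between its lower and upper edges; depending on where the sleeve is set this takes one or two blocks. Leave the blocks you do not need where they lie, and do not disturb the gauge sleeve, the label pad or the foil cups.

Things in the scene. Friction and masses are not known exactly. Their poses are not given: they have to be found in the camera images.
- block_a: loose green plastic riser block with rounded edges, 110 (its x) x 56 (its y) x 30 mm high, 0.12 to 0.26 kg; origin at the centre of its underside, x along its length, z up. The three blocks are alike and start flat on the worktop; grip across the 56 mm width
- block_b: loose green plastic riser block with rounded edges, 110 (its x) x 56 (its y) x 30 mm high, 0.12 to 0.26 kg; origin at the centre of its underside, x along its length, z up. The three blocks are alike and start flat on the worktop; grip across the 56 mm width
- block_c: loose green plastic riser block with rounded edges, 110 (its x) x 56 (its y) x 30 mm high, 0.12 to 0.26 kg; origin at the centre of its underside, x along its length, z up. The three blocks are alike and start flat on the worktop; grip across the 56 mm width
- seat (a point): centre of the black-outlined rectangle (about 126 x 69 mm) on top of the fixed steel foot plate, on the plate's upper face, which is 12 mm above the worktop; x along the rectangle's length towards the gauge post, y across, z up. The plate is 95 mm wide and reaches from x = -70 mm to x = +135 mm of this point. The white gauge post (10 x 22 mm, 128 mm high above the plate) stands 108 mm from this point along +x
- band (a point): centre of the red sleeve on the gauge post, 38 mm high (19 mm up and down from this point to its edges), 20 mm along the seat's x and 40 mm across, with a black thumb screw on its +y side. It stands at a different height each time, 26 to 64 mm above the foot plate's upper face, and stays there by friction unless pushed; axes as those of the seat
- labels: bystander: loose white pad of labels, 44 x 61 x 15 mm, origin at the centre of its underside; leave it alone
- cups: bystander: loose stack of nested silver foil cups, 60 mm across, 49 mm high, origin at the centre of its underside; leave it alone

How it is judged:
By the outcome, as a careful person would: the job done as asked, in the order asked, and still so for the second after the job is handed in, with the robot touching nothing.
It also fails if it takes over 53 s, if anything falls off the work surface, if the arm or the gripper's body presses on something with over 40 N, if the wrist force passes 120 N, or if a joint passes its speed limit or range.

## Working session

There is one attempt and no reset: what is moved stays moved. The work goes in short steps, Python scripts to look and compute and a tool call to move; the robot and the scene stay as the last step left them, time stands still between calls to the robot, and variables do not carry over. Pictures are saved under pics/ and viewed, and the job is handed in when it is done.

Besides the shell and the picture viewer there is one more tool, called after "Emit:" as a command line: name --argument value ..., lists and objects as JSON in quotes. carry_out: Moves the arm, as the interface text tells. Its arguments: {"type":"object","properties":{"series":{"type":"array","items":{"type":"array","items":{"type":"array","items":{"type":"number"}}}},"hand":{"type":"number"}},"required":["series"]}

```bash
ls; mkdir -p pics
python3 - <<'E'
from plant import *
import cv2
print(get_obs(), grasp_offset)
for n in("side","top"):
    s=snapshot(n); cv2.imwrite(f"pics/{n}0.png",s["color"][:,:,::-1]); print({k:v for k,v in s.items() if k!="color"})
E
```

```text
pics
{'clock': 0.0, 'joint_pos': array([ 8.97309945e+01,  2.05916307e+01,  6.33852296e-01, -2.11968401e-02,
       -7.01332162e+01, -1.65071412e+01]), 'qvel': array([ 0.14309957, -0.12394178, -0.05025464,  0.0978923 ,  0.04040454,
       -0.02875387]), 'tau': array([ 1.24740716e-03, -5.82712591e+01,  2.93045032e+01,  6.99658424e+00,
        6.97313400e-03, -1.45112463e-04]), 'tool_pos': array([0.1947027 , 0.64581229, 0.22561766]), 'orientation': array([  94.15692636,   89.90684849, -102.6264396 ]), 'force': array([ 0.18119851, -0.42354797, -1.0884948 ]), 'moment': array([-0.01740336, -0.03271759,  0.02293359]), 'opening': 0.0875939133939572} -0.0188
{'fx': 601.2665036727229, 'fy': 601.2665036727229, 'cx': 311.7827672555059, 'cy': 245.35606249044403, 'eye': array([0.63166166, 1.00487353, 0.68923899]), 'attitude': array([-120.12681369,    0.99687853,  175.45914653])}
{'fx': 526.7218204135097, 'fy': 526.7218204135097, 'cx': 321.77042962972257, 'cy': 238.6534813523321, 'eye': array([ 0.38817853, -0.03379424,  1.05422443]), 'attitude': array([-169.63522822,   -0.43031658,  -90.25106302])}
```

View pics/side0.png

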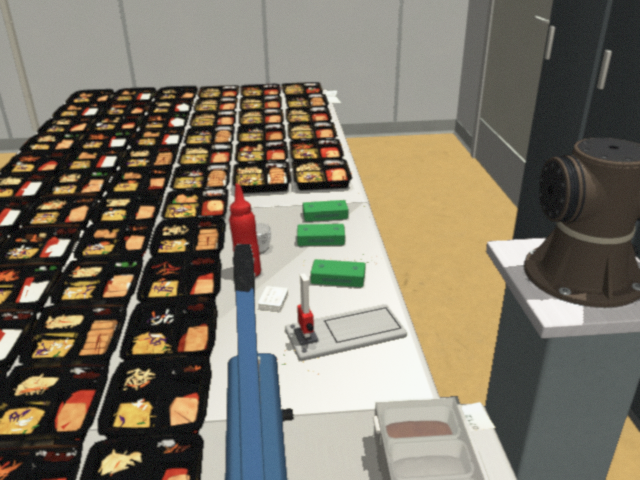

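View pics/top0.png

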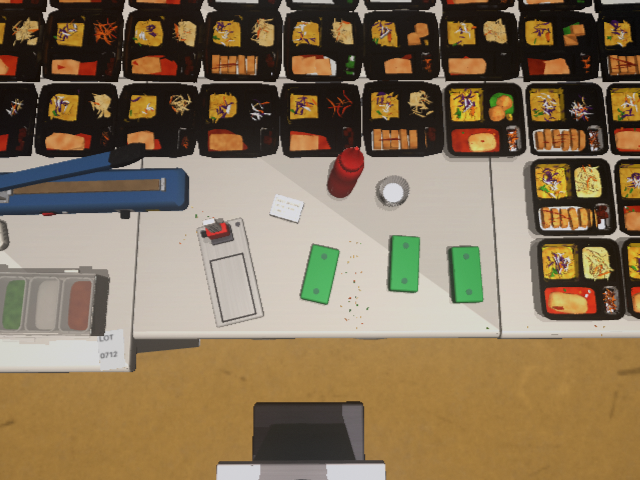

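Top view: three green blocks at about (320,274), (404,264) and (466,274). The foot plate is at about (230,272), with its outline centre near (234,287) and the red sleeve at (216,230). Next I zoom in for measurements.

```bash
cat > h.py <<'E'
import numpy as np, cv2
from scipy.spatial.transform import Rotation as R
from plant import *
def cam(s):
    return R.from_euler('xyz',s['attitude'],degrees=True).as_matrix(),np.array(s['eye'])
def p2w(s,uv,z):
    M,e=cam(s); uv=np.atleast_2d(uv).astype(float)
    d=np.c_[(uv[:,0]-s['cx'])/s['fx'],(uv[:,1]-s['cy'])/s['fy'],np.ones(len(uv))]@M.T
    return e+d*((z-e[2])/d[:,2])[:,None]
def w2p(s,P):
    M,e=cam(s); c=(np.atleast_2d(P)-e)@M
    return np.c_[c[:,0]/c[:,2]*s['fx']+s['cx'],c[:,1]/c[:,2]*s['fy']+s['cy']]
E
python3 - <<'E'
from h import *
st=snapshot("top"); ss=snapshot("side")
for s,n,(a,b,c,d) in((st,"top",(185,195,285,335)),(ss,"side",(275,260,415,365))):
    im=s["color"][b:d,a:c,::-1]; k=min(800/(c-a),600/(d-b)); k=int(k)
    cv2.imwrite(f"pics/{n}1.png",cv2.resize(im,None,fx=k,fy=k,interpolation=cv2.INTER_CUBIC)); print(n,k)
    hsv=cv2.cvtColor(s["color"],cv2.COLOR_RGB2HSV)
    m=cv2.inRange(hsv,(50,100,40),(75,255,255))
    cs,_=cv2.findContours(m,cv2.RETR_EXTERNAL,cv2.CHAIN_APPROX_NONE)
    for q in cs:
        if cv2.contourArea(q)>300:
            print(cv2.contourArea(q),cv2.minAreaRect(q), p2w(s,cv2.boxPoints(cv2.minAreaRect(q)),0.03).round(4).tolist())
E
```

```text
top 4
1450.5 ((466.694091796875, 274.02349853515625), (55.988441467285156, 27.764131546020508), 85.60128784179688) [[0.5576, -0.2968, 0.03], [0.5617, -0.3519, 0.03], [0.4519, -0.3539, 0.03], [0.448, -0.2999, 0.03]]
1443.5 ((319.68817138671875, 273.8511047363281), (27.6577205657959, 55.3154411315918), 12.994616508483887) [[0.4594, 0.0004, 0.03], [0.5652, -0.0238, 0.03], [0.5526, -0.0769, 0.03], [0.4472, -0.0517, 0.03]]
1434.0 ((404.4144287109375, 263.3824768066406), (27.834896087646484, 54.76164245605469), 2.602562189102173) [[0.4734, -0.1731, 0.03], [0.5816, -0.181, 0.03], [0.5789, -0.2361, 0.03], [0.4707, -0.2271, 0.03]]
side 5
1136.5 ((337.34576416015625, 272.76220703125), (52.67316436767578, 23.46824073791504), 3.900493860244751) [[0.5677, 0.0173, 0.03], [0.5576, -0.0706, 0.03], [0.4503, -0.0447, 0.03], [0.4667, 0.0406, 0.03]]
861.5 ((320.5, 234.0), (20.0, 45.0), 90.0) [[0.5772, -0.231, 0.03], [0.4732, -0.2193, 0.03], [0.4847, -0.1271, 0.03], [0.5828, -0.1379, 0.03]]
712.5 ((325.20233154296875, 210.2373504638672), (17.964946746826172, 43.78955841064453), 86.42366790771484) [[0.5586, -0.3425, 0.03], [0.4486, -0.3454, 0.03], [0.4585, -0.2488, 0.03], [0.5624, -0.2465, 0.03]]
```

View pics/side1.png

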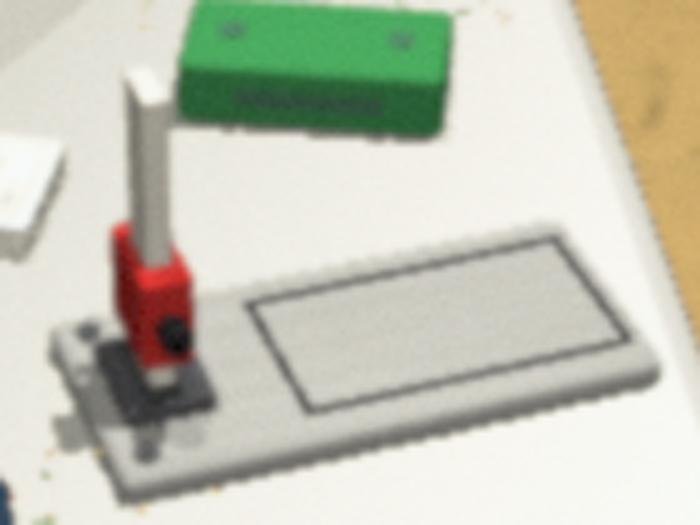

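View pics/top1.png

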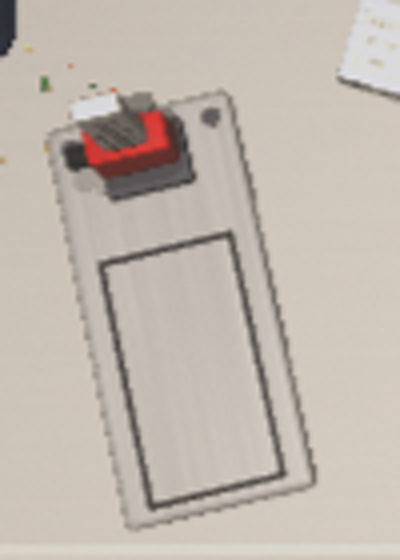

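Side view: the outline is clear, and the sleeve sits low on the post, spanning crop y about 225 to 370. Next I fit the seat pose and the sleeve height.

```bash
cat > seat.py <<'E'
from h import *
from scipy.optimize import least_squares
def uv(p,k,o): return (np.array(p,float)+.5)/k-.5+o
st=snapshot("top"); ss=snapshot("side")
T=uv([(101,265),(232,234),(285,473),(151,507)],4,(185,195))
S=uv([(312,411),(249,303),(554,236),(630,341)],5,(275,260))
for s,q in((st,T),(ss,S)):
    P=p2w(s,q,.012); print(P.round(4).tolist(),P.mean(0).round(4),[np.linalg.norm(P[i]-P[i-1]).round(4) for i in range(4)])
L=np.array([(63,34.5),(63,-34.5),(-63,-34.5),(-63,34.5)])/1e3
def pts(p,l,z=.012):
    l=np.atleast_2d(l)
    c,s=np.cos(p[2]),np.sin(p[2]); return np.c_[l@np.array([[c,s],[-s,c]])+p[:2],np.full(len(l),z)]
for name,f in(("top",lambda p:(w2p(st,pts(p,L))-T)),("side",lambda p:(w2p(ss,pts(p,L))-S)),("both",lambda p:np.r_[w2p(st,pts(p,L))-T,w2p(ss,pts(p,L))-S])):
    r=least_squares(lambda p:f(p).ravel(),[.48,.17,.2]); print(name,r.x[:2].round(4),np.degrees(r.x[2]).round(2),abs(r.fun).max().round(2))
p=r.x
a=ss["color"][230:370,270:420,::-1]; k=5
im=cv2.resize(ss["color"][:,:,::-1],None,fx=k,fy=k,interpolation=cv2.INTER_CUBIC)
# sleeve heights from red mask columns
for z,col in [(h,c) for h,c in ((0.026,(255,0,0)),(.036,(255,255,0)),(.046,(0,255,0)))]:
    for dz in(-.019,.019):
        q=w2p(ss,pts(p,np.array([(118,20),(98,20),(98,-20),(118,-20)])/1e3,.012+z+dz))
        cv2.polylines(im,[((q+.5)*k).astype(int)],True,col,1)
cv2.imwrite("pics/fit_s.png",im[260*5:365*5,275*5:415*5])
E
python3 seat.py
```

```text
[[0.5344, 0.1807, 0.012], [0.5498, 0.1159, 0.012], [0.4313, 0.0873, 0.012], [0.4151, 0.1524, 0.012]] [0.4827 0.1341 0.012 ] [np.float64(0.1226), np.float64(0.0667), np.float64(0.1219), np.float64(0.067)]
[[0.5337, 0.1817, 0.012], [0.5496, 0.1175, 0.012], [0.4302, 0.0877, 0.012], [0.4148, 0.1539, 0.012]] [0.4821 0.1352 0.012 ] [np.float64(0.1221), np.float64(0.0661), np.float64(0.1231), np.float64(0.068)]
top [0.4828 0.1341] 13.55 1.12
side [0.482  0.1349] 13.89 1.15
both [0.4823 0.1344] 13.69 1.2
```

View pics/fit_s.png

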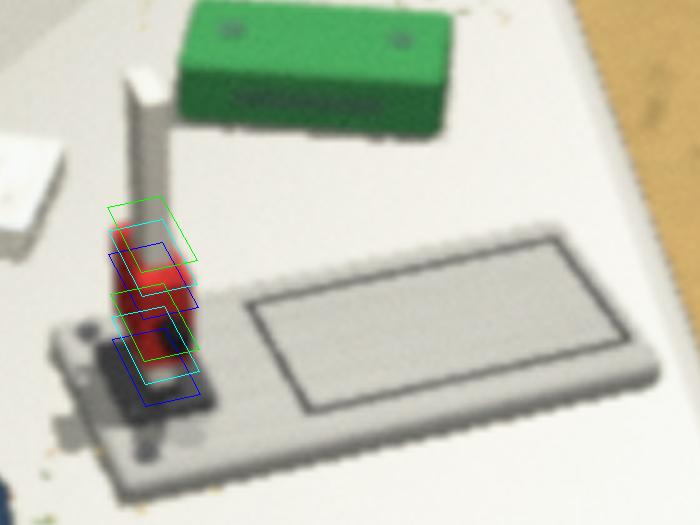

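```bash
cat >> seat.py <<'E'
for s,n,(a,b,c,d) in((st,"top",(195,205,245,245)),(ss,"side",(290,270,325,350))):
    k=int(min(800/(c-a)/2,600/(d-b))); k=min(k,10)
    im=cv2.resize(s["color"][b:d,a:c,::-1],None,fx=k,fy=k,interpolation=cv2.INTER_CUBIC); o=im.copy()
    for h,col in ((.036,(255,255,0)),(.041,(0,255,0)),(.046,(255,0,255))):
      for dz in(-.019,.019):
        q=w2p(s,pts(p,np.array([(118,20),(98,20),(98,-20),(118,-20)])/1e3,.012+h+dz))
        cv2.polylines(o,[((q+.5-[a,b])*k).astype(int)],True,col,1)
    cv2.imwrite(f"pics/z_{n}.png",np.hstack([im,o]))
E
python3 seat.py >/dev/null
```

```text
(no output)
```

View pics/z_side.png

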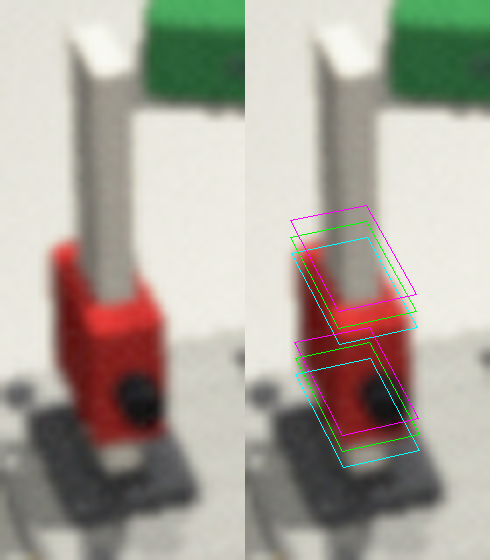

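View pics/z_top.png

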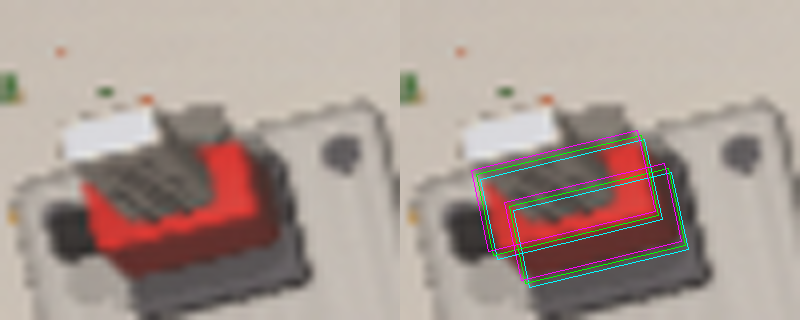

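One block is right. The sleeve centre is about 41 mm above the plate, so its edges are at about 22 and 60 mm. One block's top at 30 mm falls well inside, while two at 60 mm would be on the upper edge. I'll use the nearest block, at (0.506, -0.038) with yaw -13°.

```bash
cat >> h.py <<'E'
def plan(x,y,z,yaw_block):
    """shift(mm)/turn(deg) in the tool axes to reach TCP with x down, tool y across block"""
    o=get_obs(); Rc=R.from_euler('xyz',o['orientation'],degrees=True); M=Rc.as_matrix()
    print('t',o['clock'],'tcp',o['tool_pos'].round(4),'yang',np.degrees(np.arctan2(M[1,1],M[0,1])).round(2),'q',o['joint_pos'].round(1),'F',o['force'].round(1),'open',round(o['opening'],4))
    for k in(90,-90):
        a=np.radians(yaw_block+k); X=np.array([0,0,-1.]);Y=np.array([np.cos(a),np.sin(a),0])
        Rt=R.from_matrix(np.c_[X,Y,np.cross(X,Y)])
        print(k,'shift',(M.T@(np.array([x,y,z])-o['tool_pos'])*1e3).round(1),'turn',np.degrees((Rc.inv()*Rt).as_rotvec()).round(2))
E
python3 -c "
from h import *
plan(.506,-.038,.2,-13)"
```

```text
t 0.4 tcp [0.1948 0.6462 0.2264] yang -106.78 q [ 89.7  20.6   0.7  -0.  -70.1 -16.5] F [0.6 0.2 0.4] open 0.0873
90 shift [  26.6  565.2 -495.4] turn [ 1.7622e+02 -2.0000e-02  0.0000e+00]
-90 shift [  26.6  565.2 -495.4] turn [-3.78 -0.   -0.02]
```

Emit:
carry_out --series '[[[0,60,-50,0,0,0],[0,110,-96,0,0,0],[0,150,-131,0,0,0],[0,190,-167,0,0,0],[0,230,-202,-1,0,0],[0,270,-237,-1,0,0],[0,310,-272,-2,0,0],[0,350,-307,-2,0,0],[0,390,-342,-3,0,0],[0,420,-368,-3.8,0,0]]]' --hand -1

```text
clock: 1.65
tool_pos: [0.4264, 0.1361, 0.227]
orientation: [-128.4, 89.9, 38.6]
force: [0.7, 1.4, 0.3]
opening: 0.0876
```

```bash
python3 -c "
from h import *
plan(.506,-.038,.1,-13)"
```

```text
t 1.65 tcp [0.4264 0.1361 0.227 ] yang -102.99 q [ 43.1  -1.6 -26.5   0.  -65.   33.9] F [0.7 1.4 0.3] open 0.0876
90 shift [ 126.9  151.8 -116.6] turn [-1.7999e+02 -7.0000e-02 -6.0000e-02]
-90 shift [ 126.9  151.8 -116.6] turn [ 0.01 -0.04  0.04]
```

Emit:
carry_out --series '[[[0,40,-31,0,0,0],[0,80,-61,0,0,0],[0,120,-92,0,0,0],[20,152,-117,0,0,0],[60,152,-117,0,0,0],[100,152,-117,0,0,0],[127,152,-117,0,0,0],[127,152,-117,0,0,0],[127,152,-117,0,0,0]]]'

```text
clock: 2.78
tool_pos: [0.5067, -0.0363, 0.1007]
orientation: [-164.1, 89.9, 2.9]
force: [-0.5, -0.6, 0.6]
opening: 0.0879
```

Run:
```python
from h import *
for n in("side","top"):
    s=snapshot(n); im=s["color"][:,:,::-1]
    a,b,c,d=(260,180,420,300) if n=="side" else (240,160,400,340)
    k=4 if n=="side" else 3
    cv2.imwrite(f"pics/{n}2.png",cv2.resize(im[b:d,a:c],None,fx=k,fy=k))
plan(.506,-.038,.005,-13)
```

```text
t 2.875 tcp [ 0.5069 -0.0362  0.1011] yang -102.95 q [ 18.1  11.8 -29.9   0.  -48.1  58.9] F [ 0.5 -0.1  0.6] open 0.0874
90 shift [96.1  2.1  0.7] turn [-1.7995e+02 -1.0000e-01 -2.1000e-01]
-90 shift [96.1  2.1  0.7] turn [ 0.05 -0.14  0.06]
```

View pics/side2.png

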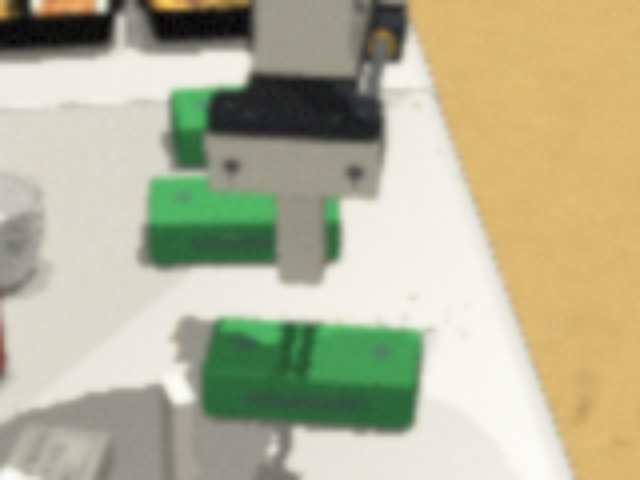

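View pics/top2.png

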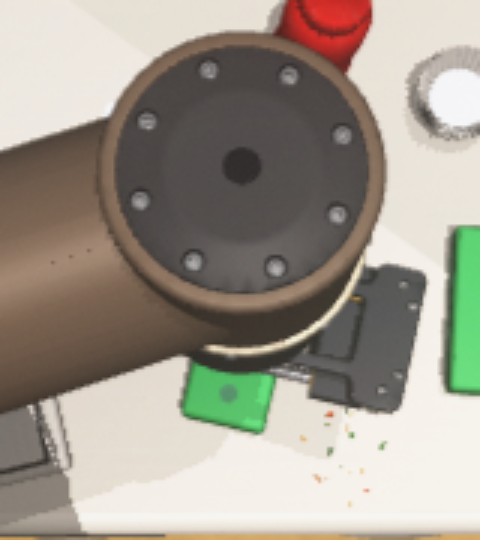

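The gripper is above the block with the jaws straddling it. Side crop: finger at x about 300, block centre about 312. Descending.

Emit:
carry_out --series '[[[25,2,1,0,0,0],[50,2,1,0,0,0],[72,2,1,0,0,0],[88,2,1,0,0,0],[96,2,1,0,0,0],[96,2,1,0,0,0],[96,2,1,0,0,0]]]'

```text
clock: 3.75
tool_pos: [0.5051, -0.038, 0.0044]
orientation: [-153.9, 89.9, 13.1]
force: [0.4, -0.3, -0.2]
opening: 0.0877
```

Emit:
carry_out --series '[[[0,0,0,0,0,0],[0,0,0,0,0,0],[0,0,0,0,0,0],[0,0,0,0,0,0],[0,0,0,0,0,0],[0,0,0,0,0,0],[0,0,0,0,0,0],[0,0,0,0,0,0]]]' --hand 1

```text
clock: 4.75
tool_pos: [0.5045, -0.0381, 0.0037]
orientation: [-152.4, 90.0, 14.6]
force: [-1.2, 1.4, 3.6]
opening: 0.056
```

Run:
```python
from h import *
plan(.506,-.038,.075,-13)
s=snapshot("side"); cv2.imwrite("pics/side3.png",cv2.resize(s["color"][180:300,260:420,::-1],None,fx=4,fy=4))
```

```text
t 4.75 tcp [ 0.5045 -0.0381  0.0037] yang -102.97 q [ 18.   20.  -35.5   0.  -34.4  59.1] F [-1.2  1.4  3.6] open 0.056
90 shift [-71.3  -0.5  -1.4] turn [-1.7997e+02 -1.0000e-02 -2.0000e-02]
-90 shift [-71.3  -0.5  -1.4] turn [ 0.03 -0.01  0.01]
```

View pics/side3.png

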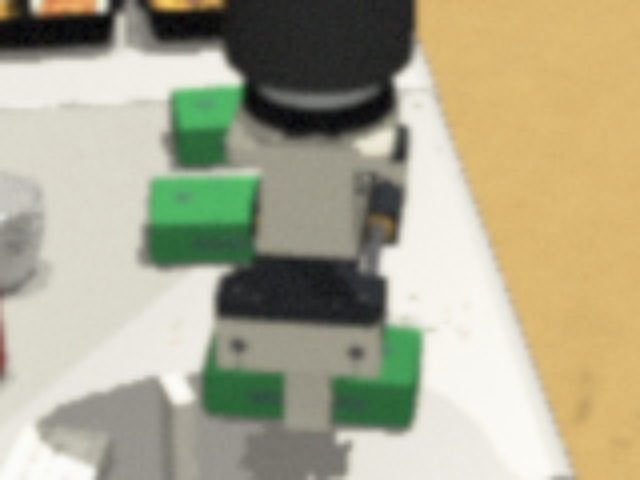

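The grasp is firm: opening 56 mm, with the finger centred on the block. Lifting.

Emit:
carry_out --series '[[[-15,0,0,0,0,0],[-35,0,0,0,0,0],[-55,0,0,0,0,0],[-70,0,0,0,0,0],[-70,0,0,0,0,0],[-70,0,0,0,0,0]]]'

```text
clock: 5.55
tool_pos: [0.5039, -0.0383, 0.0731]
orientation: [12.0, 90.0, 179.0]
force: [-0.4, -0.0, -2.4]
opening: 0.0557
```

Run:
```python
from h import *
plan(.4815,.1342,.075,13.7)
```

```text
t 5.55 tcp [ 0.5039 -0.0383  0.0731] yang -102.99 q [ 17.9  13.8 -31.8  -0.  -44.4  59.1] F [-0.4 -0.  -2.4] open 0.0557
90 shift [  -1.8 -163.    60.6] turn [ 1.5331e+02  0.0000e+00 -6.0000e-02]
-90 shift [  -1.8 -163.    60.6] turn [-26.69   0.04   0.  ]
```

Emit:
carry_out --series '[[[0,-15,6,-2,0,0],[0,-40,15,-6,0,0],[0,-70,26,-11,0,0],[0,-100,37,-16,0,0],[0,-130,48,-21,0,0],[0,-152,56,-25,0,0],[-2,-163,60.6,-26.7,0,0],[-2,-163,60.6,-26.7,0,0],[-2,-163,60.6,-26.7,0,0],[-2,-163,60.6,-26.7,0,0]]]'

```text
clock: 6.8
tool_pos: [0.4819, 0.1335, 0.0755]
orientation: [19.1, 90.0, -147.3]
force: [0.2, -1.3, -2.0]
opening: 0.0559
```

Run:
```python
from h import *
plan(.4815,.1342,.0165,13.7)
for n in("side","top"):
    s=snapshot(n); im=s["color"][:,:,::-1]
    a,b,c,d=(265,220,425,370) if n=="side" else (150,180,310,340)
    cv2.imwrite(f"pics/{n}4.png",cv2.resize(im[b:d,a:c],None,fx=4 if n=="side" else 3,fy=4 if n=="side" else 3))
```

```text
t 6.8 tcp [0.4819 0.1335 0.0755] yang -76.35 q [ 38.   13.2 -32.4  -0.  -44.5  65.6] F [ 0.2 -1.3 -2. ] open 0.0559
90 shift [59.  -0.7  0.2] turn [ 1.7995e+02 -1.0000e-02 -3.0000e-02]
-90 shift [59.  -0.7  0.2] turn [-0.05  0.02 -0.01]
```

View pics/side4.png

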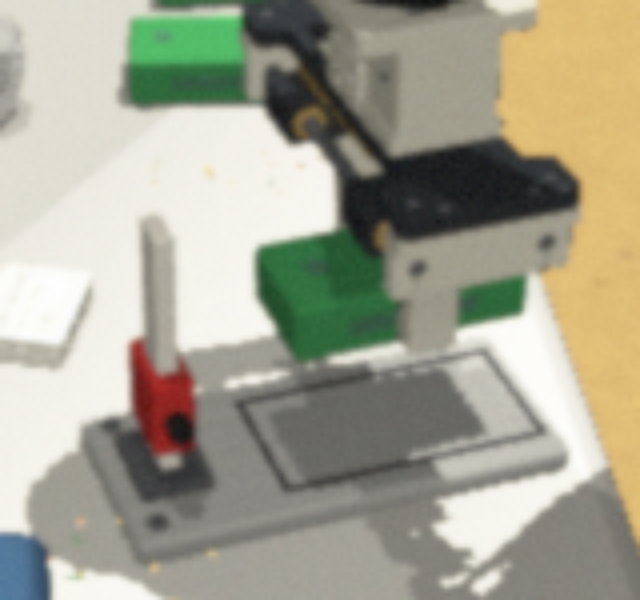

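View pics/top4.png

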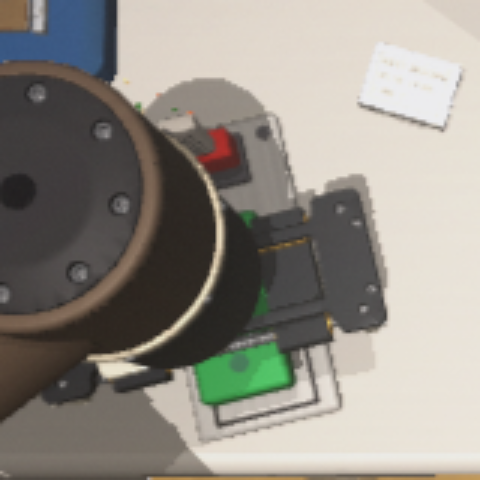

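Run:
```python
from h import *
s=snapshot("side")
q=(np.array([(300,358),(523,313)])+.5)/4-.5+[265,220]
P=p2w(s,q,.0718); a=np.radians(13.7)
for p in P: 
    d=p[:2]-[.4823,.1344]; print(p.round(4),'along',d@[np.cos(a),np.sin(a)],'across',d@[-np.sin(a),np.cos(a)])
```

```text
[0.5277 0.1673 0.0718] along 0.051852391185051305 across 0.02120225905196447
[0.4255 0.1441 0.0718] along -0.05285071968219567 across 0.022873272443619138
```

The held block is centred within 1 mm along the seat. Lowering it.

Emit:
carry_out --series '[[[15,-0.7,0,0,0,0],[32,-0.7,0,0,0,0],[45,-0.7,0,0,0,0],[53,-0.7,0,0,0,0],[57,-0.7,0,0,0,0],[59,-0.7,0,0,0,0],[59,-0.7,0,0,0,0],[59,-0.7,0,0,0,0]]]'

```text
clock: 7.95
tool_pos: [0.482, 0.1351, 0.0169]
orientation: [-159.6, 90.0, 34.1]
force: [-0.6, -1.0, -2.2]
opening: 0.0553
```

Run:
```python
from h import *
plan(.4815,.1342,.016,13.7)
s=snapshot("side"); cv2.imwrite("pics/side5.png",cv2.resize(s["color"][220:370,265:425,::-1],None,fx=4,fy=4))
```

```text
t 7.95 tcp [0.482  0.1351 0.0169] yang -76.27 q [ 38.2  18.3 -35.6   0.  -36.   65.5] F [-0.6 -1.  -2.2] open 0.0553
90 shift [0.9 0.7 0.7] turn [-1.7997e+02 -2.0000e-02 -6.0000e-02]
-90 shift [0.9 0.7 0.7] turn [ 0.03 -0.04  0.01]
```

View pics/side5.png

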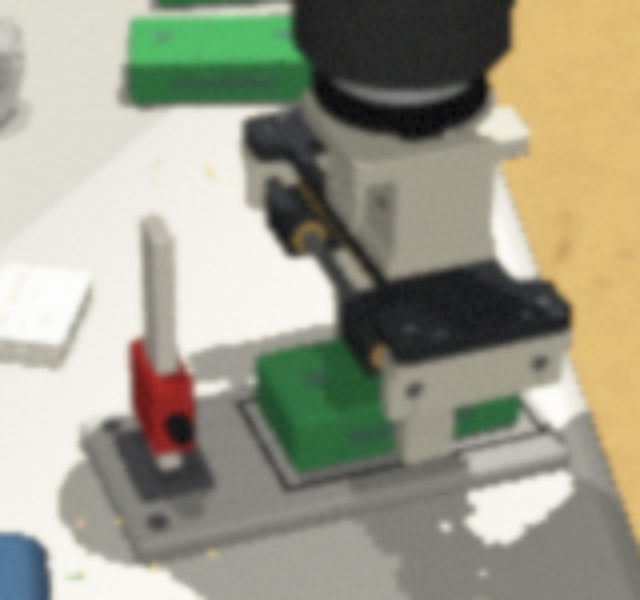

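The block is inside the outline and just above the plate, with its weight still on the gripper. Lowering another 1 mm.

Emit:
carry_out --series '[[[0.5,0.5,0.3,0,0,0],[1,0.5,0.3,0,0,0],[1,0.5,0.3,0,0,0],[1,0.5,0.3,0,0,0]]]'

```text
clock: 8.5
tool_pos: [0.4817, 0.1343, 0.0157]
orientation: [150.4, 90.0, -15.8]
force: [-0.1, -0.0, 1.5]
opening: 0.0558
```

Contact: force z went from -2.2 to +1.5 N. Releasing.

Emit:
carry_out --series '[[[0,0,0,0,0,0],[0,0,0,0,0,0],[0,0,0,0,0,0],[0,0,0,0,0,0],[0,0,0,0,0,0],[0,0,0,0,0,0],[0,0,0,0,0,0],[0,0,0,0,0,0]]]' --hand -1

```text
clock: 9.5
tool_pos: [0.4816, 0.1344, 0.0156]
orientation: [1.3, 90.0, -165.0]
force: [-0.3, 0.1, -0.2]
opening: 0.0875
```

Emit:
carry_out --series '[[[-10,0,0,0,0,0],[-35,0,0,0,0,0],[-70,0,0,0,0,0],[-110,0,0,0,0,0],[-150,0,0,0,0,0],[-180,0,0,0,0,0],[-200,0,0,0,0,0],[-200,0,0,0,0,0]]]'

```text
clock: 10.5
tool_pos: [0.4823, 0.1348, 0.2178]
orientation: [-159.8, 89.8, 33.9]
force: [-0.2, -0.5, -0.9]
opening: 0.0878
```

Run:
```python
from h import *
plan(.506,-.06,.216,13.7)
s=snapshot("side"); cv2.imwrite("pics/side6.png",cv2.resize(s["color"][220:370,265:425,::-1],None,fx=4,fy=4))
```

```text
t 10.5 tcp [0.4823 0.1348 0.2178] yang -76.27 q [ 38.1   4.2 -21.8   0.  -63.8  65.6] F [-0.2 -0.5 -0.9] open 0.0878
90 shift [  1.4 194.8  23.2] turn [-1.7997e+02 -1.3000e-01 -3.4000e-01]
-90 shift [  1.4 194.8  23.2] turn [ 0.03 -0.22  0.08]
```

View pics/side6.png

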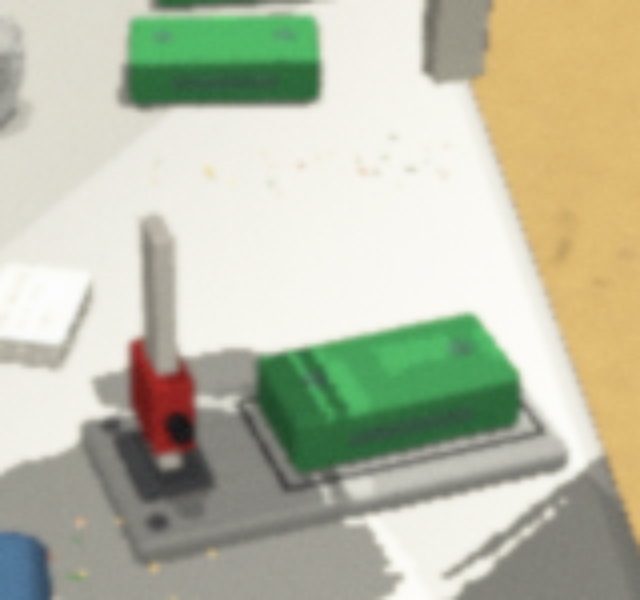

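The block sits flat within the outline. I'll move the arm aside for a clear top view.

Emit:
carry_out --series '[[[0,40,5,0,0,0],[0,80,10,0,0,0],[0,120,14,0,0,0],[0,160,19,0,0,0],[0,200,24,0,0,0],[0,240,29,0,0,0],[0,280,33,0,0,0],[0,320,38,0,0,0],[0,320,38,0,0,0],[0,320,38,0,0,0]]]'

```text
clock: 11.8
tool_pos: [0.52, -0.1854, 0.2145]
orientation: [-23.0, 89.9, 170.7]
force: [0.7, 0.3, 0.4]
opening: 0.0878
```

Run:
```python
from h import *
a=np.radians(13.7);u=np.array([np.cos(a),np.sin(a)]);v=np.array([-u[1],u[0]]);c=np.array([.4823,.1344])
st=snapshot("top");ss=snapshot("side")
hsv=cv2.cvtColor(st["color"],cv2.COLOR_RGB2HSV)
m=cv2.inRange(hsv,(50,100,40),(75,255,255)); 
for q in cv2.findContours(m,cv2.RETR_EXTERNAL,cv2.CHAIN_APPROX_NONE)[0]:
    if cv2.contourArea(q)>300:
        b=cv2.boxPoints(cv2.minAreaRect(q)); print(cv2.minAreaRect(q))
        if b[:,0].mean()<300:
            P=p2w(st,b,.042)[:,:2]-c; print((P@u*1e3).round(1),(P@v*1e3).round(1),(P.mean(0)@u*1e3).round(1),(P.mean(0)@v*1e3).round(1))
cv2.imwrite("pics/top7.png",st["color"][:,:,::-1])
cv2.imwrite("pics/top7z.png",cv2.resize(st["color"][195:335,185:285,::-1],None,fx=4,fy=4))
```

```text
((404.0, 279.5), (28.0, 23.0), 0.0)
((467.08282470703125, 279.9931640625), (44.18020248413086, 27.737192153930664), 85.2363510131836)
```

View pics/top7z.png

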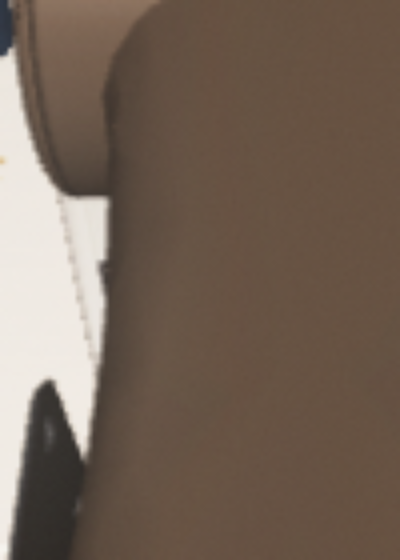

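View pics/top7.png

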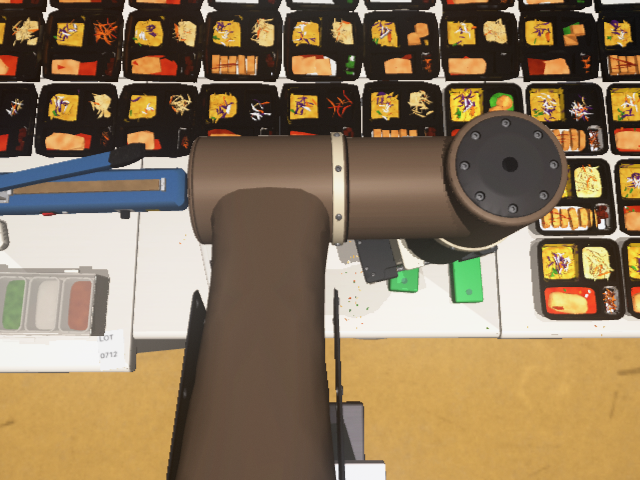

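The arm's elbow hides the seat here, so I'll swing back to the start side, along the route it came in on.

Emit:
carry_out --series '[[[0,-40,1,0,0,0],[0,-82,2,0,0,0],[0,-124,3,0,0,0],[0,-166,4,0,0,0],[0,-208,5,0,0,0],[0,-250,6,0,0,0],[0,-290,7,0,0,0],[0,-328,8,0,0,0],[0,-366,-1,0,0,0],[0,-404,-10,0,0,0]]]'

```text
clock: 13.15
tool_pos: [0.4335, 0.2113, 0.216]
orientation: [-141.2, 89.9, 52.7]
force: [-0.1, -0.0, -0.1]
opening: 0.0874
```

Emit:
carry_out --series '[[[0,-38,-9,0,0,0],[0,-76,-18,0,0,0],[0,-114,-27,0,0,0],[0,-152,-36,0,0,0],[0,-190,-45,0,0,0],[0,-228,-54,0,0,0],[0,-266,-63,0,0,0],[0,-304,-72,0,0,0],[0,-342,-81,0,0,0],[0,-350,-83,0,0,0]]]'

```text
clock: 14.4
tool_pos: [0.4303, 0.5715, 0.2145]
orientation: [43.5, 89.9, -122.6]
force: [0.4, -0.7, -1.2]
opening: 0.0875
```

Run:
```python
from h import *
a=np.radians(13.7);u=np.array([np.cos(a),np.sin(a)]);v=np.array([-u[1],u[0]]);c=np.array([.4823,.1344])
st=snapshot("top");ss=snapshot("side")
hsv=cv2.cvtColor(st["color"],cv2.COLOR_RGB2HSV)
m=cv2.inRange(hsv,(50,100,40),(75,255,255)); 
for q in cv2.findContours(m,cv2.RETR_EXTERNAL,cv2.CHAIN_APPROX_NONE)[0]:
    if cv2.contourArea(q)>300:
        b=cv2.boxPoints(cv2.minAreaRect(q)); print(cv2.minAreaRect(q))
        if 150<b[:,0].mean()<300:
            P=p2w(st,b,.042)[:,:2]-c; print((P@u*1e3).round(1),(P@v*1e3).round(1),(P.mean(0)@u*1e3).round(1),(P.mean(0)@v*1e3).round(1))
cv2.imwrite("pics/top8.png",st["color"][:,:,::-1])
t=cv2.resize(st["color"][195:335,185:285,::-1],None,fx=4,fy=4)
z=cv2.resize(ss["color"][225:365,275:375,::-1],None,fx=4,fy=4)
cv2.imwrite("pics/z8.png",np.hstack([t,z]))
```

```text
((230.66607666015625, 285.4638977050781), (57.016117095947266, 29.060375213623047), 77.73522186279297)
[ 56.2  54.8 -55.6 -54. ] [ 26.6 -29.3 -28.7  26.1] 0.4 -1.3
((466.694091796875, 274.0235290527344), (55.98844528198242, 27.76413345336914), 85.60128784179688)
((404.4371032714844, 263.3835144042969), (27.789487838745117, 54.76164245605469), 2.6025619506835938)
```

View pics/z8.png

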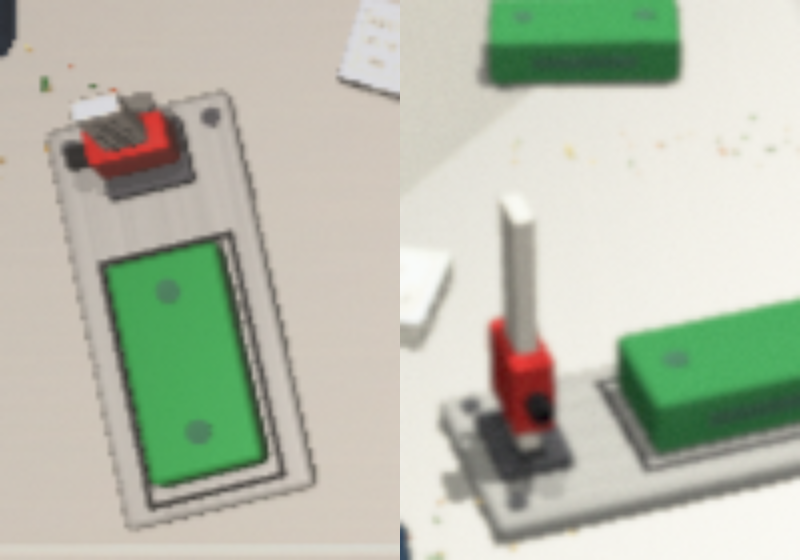

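View pics/top8.png

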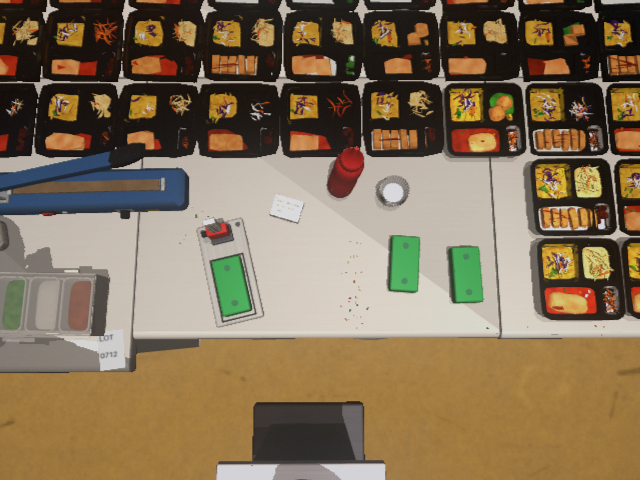

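The block is centred within about 1.5 mm, and the sleeve and everything else are unmoved. The arm is clear, so I'm handing in.

```bash
python3 -c "
from plant import *
print(close_job())"
```

```text
the job is handed in; nothing more can be done
None
```

I put one green block flat on the foot plate, inside the black outline and lengthwise along it, and handed the job in at about 14.5 s of the 53 s allowed.

- **Why one block:** I measured the sleeve centre at about 41 mm above the plate, give or take 2 mm. That puts its edges at about 22 and 60 mm, so one block's 30 mm top is level with it. Two blocks would have been right on the upper edge.
- **Placement:** in the last top picture the block is within 1.5 mm of the seat centre and about 1.5° off the outline's direction. The side picture after release shows it flat.
- **Surroundings:** the other two blocks measure where they started. In the pictures the sleeve, label pad and foil cups look unmoved. The gripper was empty and the arm well clear, with about zero wrist force.
- **Checks that failed or disagreed:** my first top view after placing was blocked by the arm's elbow, so I moved the arm and retook it. One side-view reading of the held block suggested it was about 6 mm off across the seat. I put that down to its rounded lower edge, and the last top view showed 1.3 mm.

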